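# Hold the fitting pressing shoe flush on a phone in a tilted repair stand

### The arm

A 6-joint arm with a two-finger parallel gripper is mounted at the origin on a cart in front of the work surface, level with it; the furniture and walls round the work are solid. World frame = base frame: x ahead of the robot, y to its left, z up, the work surface at z = 0. Lengths are in m, angles in rad, forces in N, time in s.
With the tool pointing down it reaches from about 0.35 to 0.975 m from the base axis. Payload 4.9 kg.
Tool frame: the origin (TCP) lies at the very end of the fingers, on their centre line; the grasp point (between the pads) lies 19 mm behind it; z points along the fingers, y is the line along which they close (so a half turn about z gives the same grasp; the last joint's range is limited). The gripper opens to 85 mm and grips with 20 to 120 N. Pads are 22 mm wide; open, the fingers measure 114 mm over their backs; the gripper's body (76 mm by 85 mm) begins 54 mm behind the grasp point. The pads swing forward as they close: fully open they stand 13 mm farther back than shut.
Start: joints at [-1.407, 0.053, 1.613, -0, 1.476, -0.119], TCP at [0.174, -0.6, 0.231] pointing down, gripper open.
Joint ranges: [-3.01, 3.01], [-1.01, 2.22], [0.06, 2.58], [-1.02, 4.17], [0.09, 2.62], [-3.14, 3.14]. Speed limits (rad/s): [2.57, 2.57, 3.14, 3.14, 3.14, 3.14].

### API

Orientations are given as a rotation vector (axis times angle).
In Python, from station import ctrl gives the robot as it stands. The module is installed in compiled form; this text tells all that it offers.
- The arm moves only by the tool jog_arm, never from a script. Its argument "steps" is a list of rows, each an object with "delta_rot": the turn, a rotation vector about the tool's x, y, z in degrees, a list of three; "linear": the shift along the tool's x, y, z in m, a list of three; "grip": the finger opening in m, from 0 to 0.0854. In form: [{"delta_rot": [rx, ry, rz], "linear": [x, y, z], "grip": grip}, ...]. A call has 1 to 10 rows; each row shifts and turns the commanded pose from where the row before left it, along the tool's axes as they then stand; what a row does not reach is not made up. A row lasts 1/10 s, in which the tool goes at most 50 mm and 8.59 degrees, less where a joint would pass 70% of its speed; a pose out of reach is approached as far as the arm can. A call with a gripper value outside its range is refused whole. The fingers move at their own pace and stop on an object; "newtons" is the grip in N (left out, the last holds). Time passes only in rows, so rows that do not move let the fingers close. It gives the time, the measured TCP pose, the force, the opening and the grip force at its end, in the units of the state.
- ctrl.get_obs(): the state, without advancing time (a new reading comes with each control period).
- ctrl.get_image(name): name is "side" or "top"; returns (picture, depth): 400x640x3 uint8, red, green, blue; 400x640 float32, m along the optical axis (not along the pixel's ray), 0 where there is no reading.
- ctrl.camera_info(name): a dict with "camera_matrix" (3x3 intrinsics, pixels), "R" (3x3) and "t" (3): a world point X has camera coordinates R X + t. Camera axes: x right, y down, z forward; pixel columns grow to the right and rows downward; lengths in m; the calibration is good to about 2 mm. A picture is of the moment at which its call begins. camera_info takes no time and is no camera call.
- ctrl.finish_job(): hands the job in; it is judged then, once.
The state is a dict: "t": time; "q": joint angles; "dq": joint speeds; "effort": joint torques, N m; "tool_pos": TCP position; "tool_rot": TCP orientation; "contact_force": force on the tool from outside, world axes, zero at the start; "wrist_torque": the same for the moment, N m; "opening": finger opening in m; "grip_force": force on a finger pad.
Only numpy, scipy, OpenCV 4.12 (cv2) and the standard library are available. Lean on these libraries where they do the work, as an engineer would, in place of code of your own. Each camera call takes 0.05 s, during which the arm holds its last target. There are 200 camera calls.

### The job

The phone in the tilted stand has a freshly glued screen: pick up by its rib the one pressing shoe whose sole fills the gap between the two guide rods, lay it on the sloping screen between the rods, rib running up the slope and centred, and tilt it until its sole is flush with the glass. Keep it pressed there gently but firmly (about 10 N) and finish still gripping and pressing it: do not let go. Leave the other two shoes where they stand.

Things in the scene. Friction and masses are not known exactly. Their poses are not given: they have to be found in the camera images.
- phone: the black phone in the tilted stand. Origin: middle of its screen face; x up the slope (away from the robot), y level along the phone (147 mm long, 72 mm up the slope), z out of the screen. Slope 12 to 29 degrees, facing the robot; it does not turn, but the phone lies on springy foam and sinks square to the screen by 0.4 mm a newton, 8 mm at most. Over 45 N breaks the glass
- rod_left (a point): middle of the left of the two steel guide rods, 12 mm thick, 94 mm long, fixed to the stand just over the screen, running up the slope: their axes are at y = +33 and -33 mm from mid-screen, 6 mm above it unpressed; clear gap between them 54 mm. Blocks 14 mm wide at their ends (43.5 mm up and down the slope) rise 10 mm above the screen
- rod_right (a point): middle of the right guide rod, likewise
- stand: grey stand that carries the cradle, fixed to the worktop; origin under its middle on the worktop, z up, y along the phone. Foot 120 x 216 x 12 mm; two cheeks with black knobs at y = +/-95 mm, 87 mm high. Mid-screen lies 70 mm above the worktop over the origin
- shoe_a_mid (a point): centre of a pressing shoe standing on the blue mat (4.5 mm thick): aluminium sole 60 mm long (x) x 40 mm wide (y) x 12 mm thick, with a black upright grip rib on it, 44 mm long (x) x 14 mm thick (y), rising to 48 mm above the underside; z up. This point is 24 mm above the flat underside. About 100 g. The three shoes differ only in width
- shoe_b_mid (a point): centre of a pressing shoe standing on the blue mat (4.5 mm thick): aluminium sole 60 mm long (x) x 50 mm wide (y) x 12 mm thick, with a black upright grip rib on it, 44 mm long (x) x 14 mm thick (y), rising to 48 mm above the underside; z up. This point is 24 mm above the flat underside. About 100 g. The three shoes differ only in width
- shoe_c_mid (a point): centre of a pressing shoe standing on the blue mat (4.5 mm thick): aluminium sole 60 mm long (x) x 60 mm wide (y) x 12 mm thick, with a black upright grip rib on it, 44 mm long (x) x 14 mm thick (y), rising to 48 mm above the underside; z up. This point is 24 mm above the flat underside. About 100 g. The three shoes differ only in width
Mind the look-alikes: they are no part of the job. Leave any orange look-alike of the part that bears shoe_b_mid alone.

How it is judged:
By the outcome, as a careful person would: the job done as asked, in the order asked, and still so for the second after the job is handed in, while the arm keeps its last pose, push and grip.
It also fails if it takes over 40 s, if anything falls off the work surface, if the arm or the gripper's body presses on something with over 40 N, if the wrist force passes 120 N, or if a joint passes its speed limit or range.

## Working session

There is one attempt and no reset: what is moved stays moved. The work goes in short steps, Python scripts to look and compute and a tool call to move; the robot and the scene stay as the last step left them, time stands still between calls to the robot, and variables do not carry over. Pictures are saved under pics/ and viewed, at most 10 in all, crops included, and the job is handed in when it is done.

Besides the shell and the picture viewer there is one more tool, called after "Request:" by a JSON object that holds its "op" and its "data". jog_arm: Moves the arm, as the interface text tells. Its arguments: {"type":"object","properties":{"steps":{"type":"array"},"newtons":{"type":"number"}},"required":["steps"]}

```bash
mkdir -p pics; python3 - <<'E'
from station import ctrl
import cv2,numpy as np
for n in("top","side"):
    p,d=ctrl.get_image(n); cv2.imwrite(f"pics/{n}0.png",p[:,:,::-1]); np.save(f"{n}0.npy",d)
    i=ctrl.camera_info(n); print(n,i)
print(ctrl.get_obs())
E
```

```text
top {'camera_matrix': array([[425.02817079,   0.        , 324.93989688],
       [  0.        , 425.02817079, 205.21923639],
       [  0.        ,   0.        ,   1.        ]]), 'R': array([[ 0.01058023, -0.99992488, -0.00618886],
       [-0.98567108, -0.00938702, -0.16841738],
       [ 0.16834663,  0.00788207, -0.98569634]]), 't': array([-0.04603858,  0.54608581,  1.06759631])}
side {'camera_matrix': array([[363.86624887,   0.        , 320.66255094],
       [  0.        , 363.86624887, 197.6705516 ],
       [  0.        ,   0.        ,   1.        ]]), 'R': array([[-0.82285632, -0.56813089,  0.01160902],
       [-0.23731425,  0.32500968, -0.91545107],
       [ 0.51632299, -0.75603968, -0.40226183]]), 't': array([0.42412513, 0.21708012, 0.62772832])}
{'t': 0.1, 'q': array([-1.40696888e+00,  5.32899903e-02,  1.61416100e+00, -3.26731205e-06,
        1.47598575e+00, -1.18992957e-01]), 'dq': array([ 1.35452050e-03, -1.78462971e-03, -2.65676686e-03,  9.50550268e-04,
       -3.07981047e-05,  1.14212918e-03]), 'effort': array([ 1.81000596e-03, -3.94903886e+01, -3.71360528e+01,  5.57998465e-05,
        3.92550370e-03, -3.09730012e-05]), 'tool_pos': array([ 0.17432722, -0.59961119,  0.23018391]), 'tool_rot': array([-3.10840877e+00, -4.42514769e-01,  6.99966619e-05]), 'contact_force': array([-0.4024435 ,  0.25989011,  0.35718079]), 'wrist_torque': array([ 0.02276532, -0.006758  ,  0.00969769]), 'grip_force': 0.0, 'opening': 0.08532968029541117}
```

View pics/top0.png

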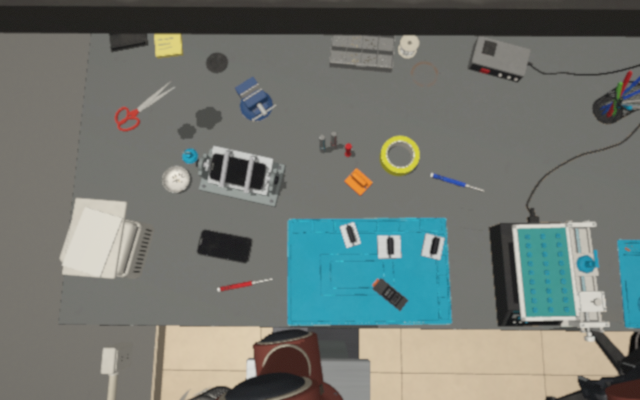

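View pics/side0.png

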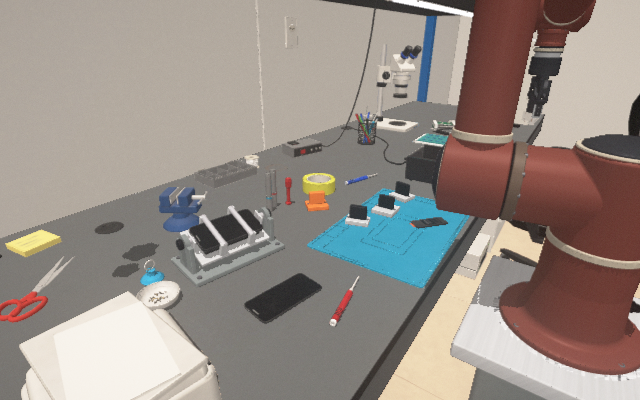

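The top view shows three shoes on the mat at about (350,235), (389,246) and (433,246), and the stand with its two rods at (242,173). The orange look-alike is at (358,181). I'll enlarge the shoes and the stand.

```bash
cat >h.py <<'E'
from station import ctrl
import cv2,numpy as np
from scipy.spatial.transform import Rotation as Ro
def at_z(n,u,v,z):
    i=ctrl.camera_info(n);r=np.linalg.inv(i['camera_matrix'])@[u,v,1]
    c=-i['R'].T@i['t'];w=i['R'].T@r
    return c+w*(z-c[2])/w[2]
def cloud(n,d):
    i=ctrl.camera_info(n);v,u=np.mgrid[:400,:640]
    r=np.stack([u,v,np.ones_like(u)],-1)@np.linalg.inv(i['camera_matrix']).T*d[...,None]
    return (r-i['t'])@i['R']
def proj(n,X):
    i=ctrl.camera_info(n);c=i['R']@X+i['t'];p=i['camera_matrix']@c;return p[:2]/p[2]
E
python3 - <<'E'
from h import *
p=cv2.imread('pics/top0.png')
a=cv2.resize(p[215:265,330:450],None,fx=6.5,fy=6.5,interpolation=cv2.INTER_CUBIC)[:290]
b=cv2.resize(p[140:210,190:295],None,fx=4.2,fy=4.2,interpolation=cv2.INTER_CUBIC)
c=np.zeros((600,790,3),np.uint8);c[:290,:780]=a;c[300:594,:441]=b
cv2.imwrite('pics/crop0.png',c)
P=cloud('top',np.load('top0.npy'))
# shoes: points on mat region above z
for (u0,u1,v0,v1) in((336,364,220,250),(375,404,232,262),(420,447,230,262)):
    Q=P[v0:v1,u0:u1].reshape(-1,3)
    col=p[v0:v1,u0:u1].reshape(-1,3).astype(int)
    m=(abs(Q[:,2]-.0165)<.004)&(col[:,2]>120)
    rib=(Q[:,2]>.045)&(Q[:,2]<.06)
    for nm,k in(('sole',m),('rib',rib)):
        S=Q[k]; r=cv2.minAreaRect((S[:,:2]*1000).astype(np.float32)); print(nm,k.sum(),np.round(r[0],1),np.round(r[1],1),round(r[2],1),np.round(S[:,2].mean(),4))
E
```

```text
sole 209 [ 472.4 -106.4] [60.3 39.9] 18.4 0.0158
rib 93 [ 472.7 -106.2] [43.2 14.1] 17.9 0.0511
sole 360 [ 442.  -209.2] [59.3 59.9] 3.1 0.0158
rib 94 [ 441.4 -209.8] [41.1 14.5] 2.6 0.0506
sole 272 [ 443.7 -324.8] [50.4 59.7] 76.1 0.0159
rib 98 [ 443.8 -324.6] [14.4 43.8] 74.3 0.0512
```

View pics/crop0.png

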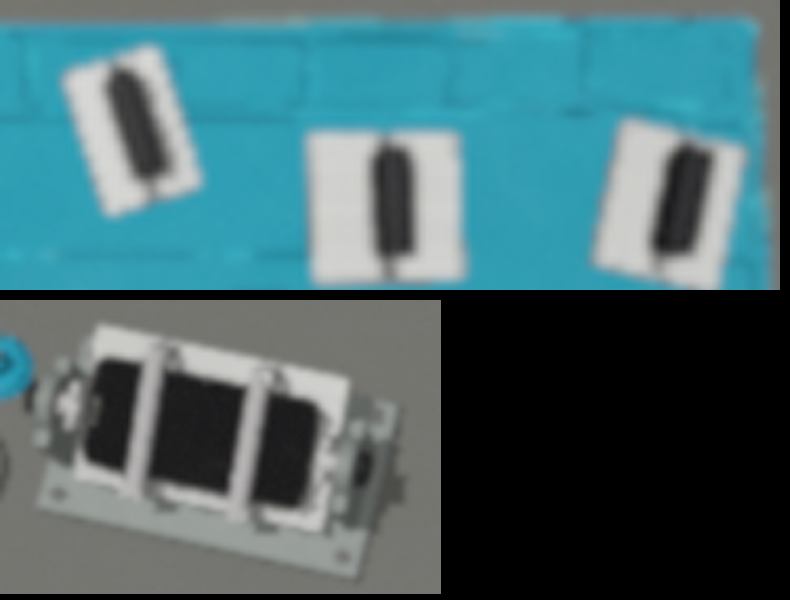

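The crop shows the 50 mm shoe (B) on the right, with its rib leaning to the right. The rods cross the phone in the lower panel. Next I'll measure the screen plane and the rods.

```bash
python3 - <<'E'
from h import *
p=cv2.imread('pics/top0.png').astype(int)
P=cloud('top',np.load('top0.npy'))
v,u=np.mgrid[:400,:640]
# mid black screen region corners from crop (x/4.2+190,(y-300)/4.2+140)
mask=np.zeros((400,640),np.uint8)
poly=lambda L:np.array([[x/4.2+190,(y-300)/4.2+140] for x,y in L]).round().astype(np.int32)
cv2.fillPoly(mask,[poly([(95,365),(315,408),(295,498),(92,452)])],1)
k=(mask>0)&(p.sum(-1)<130)
S=P[k]
for _ in range(4):
    c=S.mean(0);n=np.linalg.svd(S-c)[2][2];n*=np.sign(n[2]);r=(S-c)@n
    S=S[abs(r)<.004]
print('n',n,'tilt',np.degrees(np.arccos(n[2])),'az of downhill',np.degrees(np.arctan2(n[1],n[0])),len(S),r.std(),c)
# frame
x=np.array([-n[0],-n[1],0]);x/=np.linalg.norm(x);x=x-n*(x@n);x/=np.linalg.norm(x);y=np.cross(n,x)
Q=P[135:215,185:300].reshape(-1,3);L=np.c_[(Q-c)@x,(Q-c)@y,(Q-c)@n]
cc=p[135:215,185:300].reshape(-1,3)
rod=(L[:,2]>.006)&(L[:,2]<.016)&(abs(L[:,0])<.035)&(abs(L[:,1])<.05)
for s in(1,-1):
    A=L[rod&(s*L[:,1]>0)];
    f=np.polyfit(A[:,0],A[:,1],1);print('rod',s,len(A),np.round(A.mean(0)*1000,1),'slope deg',np.degrees(np.arctan(f[0])))
kk=k&(abs((P-c)@n)<.004)
Sk=P[kk];B=np.c_[(Sk-c)@x,(Sk-c)@y];r=cv2.minAreaRect((B*1000).astype(np.float32));print(r)
print(x,y)
# rods z extents
A=L[rod];print(np.percentile(A[:,2],[5,50,95]))
E
```

```text
n [-0.79903379  0.18448445  0.57228532] tilt 55.09025778114578 az of downhill 166.99911747444696 101 0.0017610725968333022 [0.62978213 0.18398986 0.06999281]
rod 1 129 [-11.1  24.5  11.1] slope deg 32.46407760885596
rod -1 125 [-12.2 -25.6  11.1] slope deg -5.644198097161561
((0.14650726318359375, 2.6001510620117188), (132.9075927734375, 28.83661460876465), 86.76545715332031)
[ 0.5576157  -0.12874477  0.82005458] [0.22496606 0.9743666  0.        ]
[0.00648295 0.01111474 0.0156772 ]
```

```bash
cat >>h.py <<'E'
def stand_fit(n,p,d,c0=np.array([.63,.184,.07]),yaw0=-13):
    P=cloud(n,d);Q=P.reshape(-1,3);C=p.reshape(-1,3).astype(int)
    k=(d.ravel()>0)&(np.hypot(*(Q-c0)[:,:2].T)<.085)&(Q[:,2]>.04)&(Q[:,2]<.11)
    return Q[k],C[k]
E
python3 - <<'E'
from h import *
from scipy.optimize import minimize
for n in('top','side'):
    p=cv2.imread(f'pics/{n}0.png');d=np.load(f'{n}0.npy')
    Q,C=stand_fit(n,p,d);blk=C.sum(1)<130
    S=Q[blk];rng=np.random.default_rng(0);best=(0,)
    for _ in range(3000):
        a,b,c=S[rng.choice(len(S),3,False)];nn=np.cross(b-a,c-a)
        l=np.linalg.norm(nn)
        if l<1e-5: continue
        nn/=l;nn*=np.sign(nn[2])
        if nn[2]<.85: continue
        m=abs((S-a)@nn)<.0025
        if m.sum()>best[0]:best=(m.sum(),m)
    I=S[best[1]];c=I.mean(0);nn=np.linalg.svd(I-c)[2][2];nn*=np.sign(nn[2])
    print(n,len(S),best[0],'tilt',np.degrees(np.arccos(nn[2])),'downhill az',np.degrees(np.arctan2(nn[1],nn[0])),c,((I-c)@nn).std())
    x=np.array([-nn[0],-nn[1],0]);x/=np.linalg.norm(x);x=x-nn*(x@nn);x/=np.linalg.norm(x);y=np.cross(nn,x)
    r=cv2.minAreaRect((np.c_[(I-c)@x,(I-c)@y]*1000).astype(np.float32));print(r)
    L=np.c_[(Q-c)@x,(Q-c)@y,(Q-c)@nn]
    rod=(L[:,2]>.008)&(L[:,2]<.016)&(abs(L[:,0])<.036)
    print(np.histogram(L[rod,1]*1000,bins=np.arange(-60,61,5)))
    for s in(1,-1):
        A=L[rod&(s*L[:,1]>.02)&(s*L[:,1]<.045)]
        if len(A)>5:
            f=np.polyfit(A[:,0],A[:,1],1);m=A.mean(0);print('rod',s,len(A),np.round(m*1000,1),np.degrees(np.arctan(f[0])),'world at x=0',c+y*f[1])
E
```

```text
top 860 671 tilt 20.999670422158125 downhill az 166.7058824637164 [0.63015343 0.18700595 0.06977111] 0.0013131488527042567
((-0.31214332580566406, 1.3384857177734375), (62.89913558959961, 138.43402099609375), 1.1167325973510742)
(array([ 0,  0,  0,  0, 13, 48, 38,  2,  0,  0,  0,  0,  0,  0,  0,  0,  0,
        3, 52, 40,  8,  0,  0,  0]), array([-60, -55, -50, -45, -40, -35, -30, -25, -20, -15, -10,  -5,   0,
         5,  10,  15,  20,  25,  30,  35,  40,  45,  50,  55,  60]))
rod 1 103 [-0.1 35.  11.3] 0.4637615453240671 world at x=0 [0.63820468 0.22108075 0.06977111]
rod -1 101 [ -0.3 -30.8  11.1] 1.5483295134000286 world at x=0 [0.623073   0.15703988 0.06977111]Traceback (most recent call last):
  File "<stdin>", line 8, in <module>
  File "numpy/random/_generator.pyx", line 920, in numpy.random._generator.Generator.choice
ValueError: Cannot take a larger sample than population when replace is False
```

Shoe B is at (0.444, -0.325) with its rib at about -15°. The screen is at (0.6306, 0.189, 0.070), tilted 21° with yaw of about -12.5°. I'll go above the shoe.

Request:
{"op": "jog_arm", "data": {"steps": [{"delta_rot":[0,0,7.7],"linear":[0,0,0],"grip":0.05},{"delta_rot":[0,0,7.7],"linear":[0,0,0],"grip":0.05},{"delta_rot":[0,0,7.7],"linear":[0,0,0],"grip":0.05},{"delta_rot":[0,0,7.7],"linear":[0,0,0],"grip":0.05},{"delta_rot":[0,0,0],"linear":[0.016,-0.028,0.009],"grip":0.05},{"delta_rot":[0,0,0],"linear":[0.016,-0.028,0.009],"grip":0.05},{"delta_rot":[0,0,0],"linear":[0.016,-0.028,0.009],"grip":0.05},{"delta_rot":[0,0,0],"linear":[0.016,-0.028,0.009],"grip":0.05},{"delta_rot":[0,0,0],"linear":[0.016,-0.028,0.009],"grip":0.05},{"delta_rot":[0,0,0],"linear":[0.016,-0.028,0.009],"grip":0.05}]}}

```text
t: 1.1
tool_pos: [0.3102, -0.4604, 0.1764]
tool_rot: [-3.115, 0.399, 0.001]
contact_force: [1.3, 0.5, -0.1]
opening: 0.05
grip_force: 0.0
```

Request:
{"op": "jog_arm", "data": {"steps": [{"delta_rot":[0,0,0],"linear":[0.016,-0.028,0.009],"grip":0.05},{"delta_rot":[0,0,0],"linear":[0.016,-0.028,0.009],"grip":0.05},{"delta_rot":[0,0,0],"linear":[0.016,-0.028,0.009],"grip":0.05},{"delta_rot":[0,0,0],"linear":[0.016,-0.028,0.009],"grip":0.05},{"delta_rot":[0,0,0],"linear":[0.016,-0.028,0.009],"grip":0.05},{"delta_rot":[0,0,0],"linear":[0.013,-0.027,0.009],"grip":0.05},{"delta_rot":[0,0,0],"linear":[0,0,0],"grip":0.05},{"delta_rot":[0,0,0],"linear":[0,0,0],"grip":0.05}]}}

```text
t: 1.9
tool_pos: [0.4415, -0.323, 0.1226]
tool_rot: [-3.116, 0.397, 0.002]
contact_force: [-0.8, -0.9, -0.8]
opening: 0.0499
grip_force: 0.0
```

```bash
cat >>h.py <<'E'
def goto(p,R=None):
    "tool-frame shift (mm) to p in the present axes, and turn (deg) to R"
    o=ctrl.get_obs();T=Ro.from_rotvec(o['tool_rot'])
    print('t',o['t'],'pos',np.round(o['tool_pos'],4),'F',np.round(o['contact_force'],1),'M',np.round(o['wrist_torque'],2),'open',round(o['opening'],4),'grip',o['grip_force'])
    print('axes x,y,z:\n',np.round(T.as_matrix().T,4))
    print('shift mm',np.round(T.inv().apply(np.array(p)-o['tool_pos'])*1000,1))
    if R is not None: print('turn deg',np.round((T.inv()*R).as_rotvec(degrees=True),2))
def shoeR(yaw,tilt=0): # tool x along yaw, z down, tilted about tool y
    return Ro.from_euler('z',yaw,degrees=True)*Ro.from_euler('x',180,degrees=True)*Ro.from_euler('y',tilt,degrees=True)
E
python3 - <<'E'
from h import *
p,d=ctrl.get_image('side'); cv2.imwrite('pics/s1.png',cv2.resize(p[100:250,300:500,::-1],None,fx=3.9,fy=3.9))
goto([.4437,-.3247,.0215],shoeR(-15))
E
```

```text
t 1.95 pos [ 0.4415 -0.3238  0.1232] F [-1.3 -0.4  0.2] M [ 0.02 -0.02 -0.02] open 0.0495 grip 0.0
axes x,y,z:
 [[ 9.678e-01 -2.518e-01 -4.000e-04]
 [-2.518e-01 -9.678e-01  3.000e-04]
 [-4.000e-04 -2.000e-04 -1.000e+00]]
shift mm [  2.4   0.3 101.7]
turn deg [0.02 0.02 0.42]
```

View pics/s1.png

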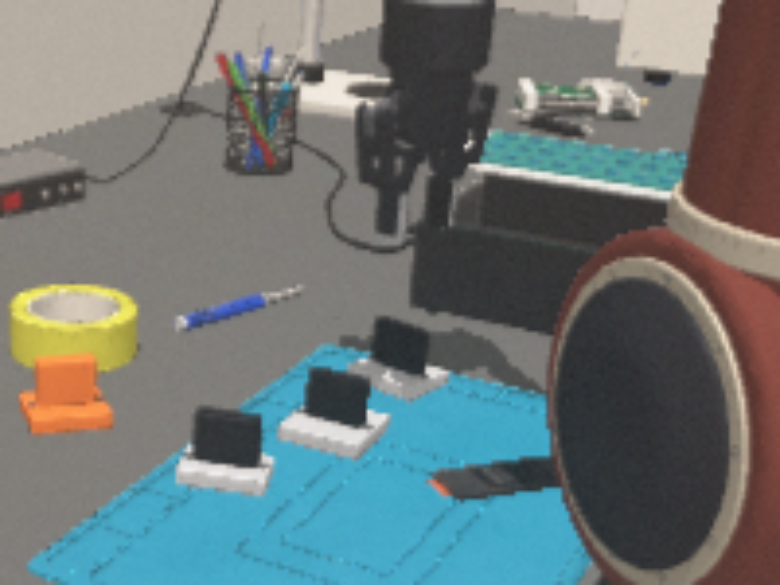

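The gripper hangs over shoe B, with its fingers at about (410,210) and the shoe at (400,350) in this crop. I'll go down and grip.

Request:
{"op": "jog_arm", "data": {"steps": [{"delta_rot":[0,0,0.4],"linear":[0.001,0,0.02],"grip":0.05},{"delta_rot":[0,0,0],"linear":[0.001,0,0.02],"grip":0.05},{"delta_rot":[0,0,0],"linear":[0,0,0.02],"grip":0.05},{"delta_rot":[0,0,0],"linear":[0,0,0.02],"grip":0.05},{"delta_rot":[0,0,0],"linear":[0,0,0.012],"grip":0.05},{"delta_rot":[0,0,0],"linear":[0,0,0.009],"grip":0.05},{"delta_rot":[0,0,0],"linear":[0,0,0],"grip":0.05},{"delta_rot":[0,0,0],"linear":[0,0,0],"grip":0.05}]}}

```text
t: 2.75
tool_pos: [0.4439, -0.3247, 0.023]
tool_rot: [3.114, -0.41, 0.001]
contact_force: [-0.7, 0.4, 1.1]
opening: 0.0499
grip_force: 0.0
```

Request:
{"op": "jog_arm", "data": {"steps": [{"delta_rot":[0,0,0],"linear":[0,0,0],"grip":0.0},{"delta_rot":[0,0,0],"linear":[0,0,0],"grip":0.0},{"delta_rot":[0,0,0],"linear":[0,0,0],"grip":0.0},{"delta_rot":[0,0,0],"linear":[0,0,0],"grip":0.0},{"delta_rot":[0,0,0],"linear":[0,0,0],"grip":0.0},{"delta_rot":[0,0,0],"linear":[0,0,0],"grip":0.0},{"delta_rot":[0,0,0],"linear":[0,0,0],"grip":0.0}], "newtons": 60}}

```text
t: 3.45
tool_pos: [0.4444, -0.3247, 0.0234]
tool_rot: [3.114, -0.41, 0.002]
contact_force: [0.1, 0.6, 5.8]
opening: 0.0128
grip_force: 60.6
```

Gripped. I'll lift it straight up.

Request:
{"op": "jog_arm", "data": {"steps": [{"delta_rot":[0,0,0],"linear":[0,0,-0.01],"grip":0.0},{"delta_rot":[0,0,0],"linear":[0,0,-0.025],"grip":0.0},{"delta_rot":[0,0,0],"linear":[0,0,-0.03],"grip":0.0},{"delta_rot":[0,0,0],"linear":[0,0,-0.03],"grip":0.0},{"delta_rot":[0,0,0],"linear":[0,0,-0.03],"grip":0.0},{"delta_rot":[0,0,0],"linear":[0,0,-0.03],"grip":0.0},{"delta_rot":[0,0,0],"linear":[0,0,-0.02],"grip":0.0},{"delta_rot":[0,0,0],"linear":[0,0,0],"grip":0.0}]}}

```text
t: 4.25
tool_pos: [0.4449, -0.3252, 0.2011]
tool_rot: [3.111, -0.409, 0.008]
contact_force: [-0.0, -0.4, -1.0]
opening: 0.0133
grip_force: 59.6
```

```bash
python3 - <<'E'
from h import *
c=np.array([.6306,.189,.070]);R=shoeR(-12.5,21);z=R.apply([0,0,1]);print('toolz',z)
# pre-pose: underside 60mm off the screen (18.5 + 60)
goto(c-z*.0785,R)
goto(np.r_[(c-z*.0785)[:2],.2],shoeR(-12.5))
E
```

```text
toolz [ 0.3498732  -0.07756502 -0.93358043]
t 4.25 pos [ 0.4449 -0.3252  0.2011] F [-0.  -0.4 -1. ] M [ 0.   -0.06  0.04] open 0.0133 grip 59.601457715034485
axes x,y,z:
 [[ 0.966  -0.2587  0.0055]
 [-0.2587 -0.966   0.003 ]
 [ 0.0045 -0.0043 -1.    ]]
shift mm [  18.  -543.7   56.2]
turn deg [ 0.63 20.69 -2.43]
t 4.25 pos [ 0.4449 -0.3252  0.2011] F [-0.  -0.4 -1. ] M [ 0.   -0.06  0.04] open 0.0133 grip 59.601457715034485
axes x,y,z:
 [[ 0.966  -0.2587  0.0055]
 [-0.2587 -0.966   0.003 ]
 [ 0.0045 -0.0043 -1.    ]]
shift mm [ 1.830e+01 -5.435e+02 -5.000e-01]
turn deg [ 0.18 -0.31 -2.49]
```

Request:
{"op": "jog_arm", "data": {"steps": [{"delta_rot":[0,0,0],"linear":[0.001,-0.02,0],"grip":0.0},{"delta_rot":[0,0,0],"linear":[0.001,-0.03,0],"grip":0.0},{"delta_rot":[0,0,0],"linear":[0.001,-0.03,0],"grip":0.0},{"delta_rot":[0,0,0],"linear":[0.001,-0.03,0],"grip":0.0},{"delta_rot":[0,0,0],"linear":[0.001,-0.03,0],"grip":0.0},{"delta_rot":[0,0,0],"linear":[0.001,-0.03,0],"grip":0.0},{"delta_rot":[0,0,0],"linear":[0.001,-0.03,0],"grip":0.0},{"delta_rot":[0,0,0],"linear":[0.001,-0.03,0],"grip":0.0},{"delta_rot":[0,0,0],"linear":[0.001,-0.03,0],"grip":0.0},{"delta_rot":[0,0,0],"linear":[0.001,-0.03,0],"grip":0.0}]}}

```text
t: 5.25
tool_pos: [0.5273, -0.045, 0.1949]
tool_rot: [-3.114, 0.41, 0.006]
contact_force: [-0.9, -0.9, -0.8]
opening: 0.0126
grip_force: 59.6
```

Request:
{"op": "jog_arm", "data": {"steps": [{"delta_rot":[0,0,0],"linear":[0.001,-0.03,0],"grip":0.0},{"delta_rot":[0,0,0],"linear":[0.001,-0.03,0],"grip":0.0},{"delta_rot":[0,0,0],"linear":[0.001,-0.03,0],"grip":0.0},{"delta_rot":[0,0,0],"linear":[0.001,-0.03,0],"grip":0.0},{"delta_rot":[0,0,0],"linear":[0.001,-0.03,0],"grip":0.0},{"delta_rot":[0,0,0],"linear":[0.001,-0.03,0],"grip":0.0},{"delta_rot":[0,0,0],"linear":[0.001,-0.03,0],"grip":0.0},{"delta_rot":[0,0,0],"linear":[0.001,-0.03,0],"grip":0.0},{"delta_rot":[0,0,0],"linear":[0,-0.013,0],"grip":0.0},{"delta_rot":[0,0,-2.4],"linear":[0,0,0],"grip":0.0}]}}

```text
t: 6.25
tool_pos: [0.6006, 0.1971, 0.195]
tool_rot: [3.122, -0.339, -0.005]
contact_force: [-1.4, 0.4, -1.9]
opening: 0.0131
grip_force: 59.5
```

Request:
{"op": "jog_arm", "data": {"steps": [{"delta_rot":[0,5,0],"linear":[0,0,0],"grip":0.0},{"delta_rot":[0,5.5,0],"linear":[0,0,0],"grip":0.0},{"delta_rot":[0,5.5,0],"linear":[0,0,0],"grip":0.0},{"delta_rot":[0,5,0],"linear":[0,0,0],"grip":0.0},{"delta_rot":[0,0,0],"linear":[0,0,0],"grip":0.0},{"delta_rot":[0,0,0],"linear":[0,0,0],"grip":0.0}]}}

```text
t: 6.85
tool_pos: [0.6007, 0.1953, 0.196]
tool_rot: [3.032, -0.334, 0.557]
contact_force: [-0.1, -1.1, -1.7]
opening: 0.0134
grip_force: 59.6
```

```bash
python3 - <<'E'
from h import *
c=np.array([.6306,.189,.070]);R=shoeR(-12.5,21);z=R.apply([0,0,1])
goto(c-z*.0485,R)
E
```

```text
t 6.85 pos [0.6007 0.1953 0.196 ] F [-0.1 -1.1 -1.7] M [ 0.04  0.25 -0.04] open 0.0134 grip 59.590251445770264
axes x,y,z:
 [[ 0.9123 -0.2035  0.3554]
 [-0.2181 -0.9759  0.0011]
 [ 0.3466 -0.0785 -0.9347]]
shift mm [-16.3  -0.4  80.2]
turn deg [ 0.1   0.18 -0.07]
```

Request:
{"op": "jog_arm", "data": {"steps": [{"delta_rot":[0,0,0],"linear":[-0.004,0,0.02],"grip":0.0},{"delta_rot":[0,0,0],"linear":[-0.004,0,0.02],"grip":0.0},{"delta_rot":[0,0,0],"linear":[-0.004,0,0.02],"grip":0.0},{"delta_rot":[0,0,0],"linear":[-0.004,0,0.018],"grip":0.0},{"delta_rot":[0,0,0],"linear":[0,0,0],"grip":0.0},{"delta_rot":[0,0,0],"linear":[0,0,0],"grip":0.0},{"delta_rot":[0,0,0],"linear":[0,0,0],"grip":0.0}]}}

```text
t: 7.55
tool_pos: [0.6154, 0.1929, 0.1204]
tool_rot: [3.032, -0.335, 0.565]
contact_force: [-0.3, -0.1, -0.5]
opening: 0.0131
grip_force: 59.6
```

```bash
python3 - <<'E'
from h import *
p,d=ctrl.get_image('side'); cv2.imwrite('side1.png',p[:,:,::-1]); np.save('side1.npy',d)
q,e=ctrl.get_image('top'); cv2.imwrite('top1.png',q[:,:,::-1]); np.save('top1.npy',e)
a=cv2.resize(p[155:285,160:300,::-1],None,fx=4.2,fy=4.2,interpolation=cv2.INTER_CUBIC)[:, :590]
cv2.imwrite('pics/s2.png',a)
b=cv2.resize(q[130:215,185:300,::-1],None,fx=6.5,fy=6.5,interpolation=cv2.INTER_CUBIC)
cv2.imwrite('pics/t2.png',b)
c=np.array([.6306,.189,.070]);R=shoeR(-12.5,21);z=R.apply([0,0,1])
goto(c-z*.0185,R)
E
```

```text
t 7.65 pos [0.6153 0.1931 0.1206] F [ 0.1  0.2 -1.2] M [-0.    0.29 -0.06] open 0.0132 grip 59.59122598171234
axes x,y,z:
 [[ 0.9102 -0.2039  0.3604]
 [-0.2181 -0.9759 -0.0012]
 [ 0.352  -0.0775 -0.9328]]
shift mm [-3.4  0.7 34.4]
turn deg [-0.03 -0.13 -0.12]
```

View pics/s2.png

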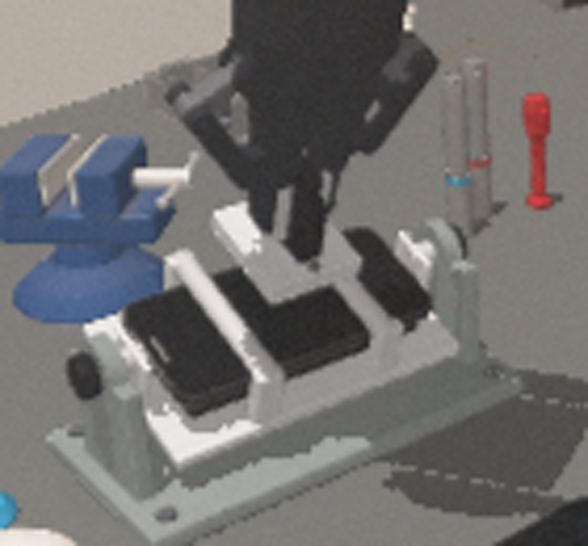

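View pics/t2.png

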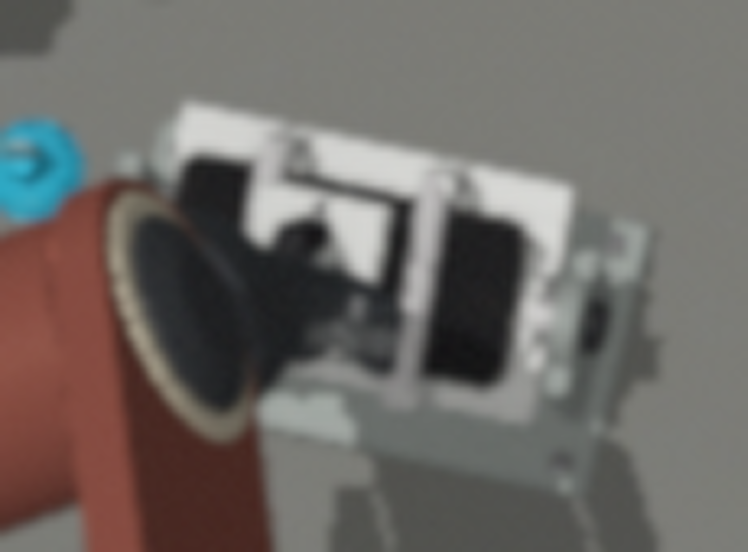

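The shoe hovers above the screen between the rods. In the side view the sole is at about (280,250) with the rods on either side, and in the top view it looks slightly closer to the left rod. I'll measure the sole and rods in the phone frame from depth.

```bash
python3 - <<'E'
from h import *
c=np.array([.6306,.189,.070]);R=shoeR(-12.5,21)
M=R.as_matrix();F=np.c_[M[:,0],-M[:,1],-M[:,2]]
for n in('side','top'):
  p=cv2.imread(f'{n}1.png').astype(int);d=np.load(f'{n}1.npy')
  Q=cloud(n,d).reshape(-1,3);L=(Q-c)@F*1000;C=p.reshape(-1,3).sum(1);ok=d.ravel()>0
  scr=ok&(C<160)&(abs(L[:,2])<8)&(abs(L[:,0])<33)&(abs(L[:,1])<68)
  if scr.sum()>20:
    S=L[scr];
    for _ in range(5):
        A=np.c_[S[:,:2],np.ones(len(S))];f=np.linalg.lstsq(A,S[:,2],rcond=None)[0];r=S[:,2]-A@f;S=S[abs(r)<2]
    print(n,'screen',len(S),'h0',f[2],'slopes deg',np.degrees(f[:2]))
  for s in(1,-1):
    k=ok&(L[:,2]>8)&(L[:,2]<15)&(abs(L[:,0])<38)&(abs(s*L[:,1]-33)<10)&(C>200)
    A=L[k]
    if len(A)>8:
        f=np.polyfit(A[:,0],A[:,1],1);print(n,'rod',s,len(A),'y@0',f[1],'deg',np.degrees(f[0]),'ytop',np.median(A[A[:,2]>np.percentile(A[:,2],70),1]),'ext',np.percentile(A[:,1],[3,97]),'h',np.percentile(A[:,2],95))
  k=ok&(L[:,2]>35)&(L[:,2]<55)&(abs(L[:,0])<40)&(abs(L[:,1])<32)&(C>330)
  A=L[k];print(n,'sole',len(A),np.percentile(A[:,2],[5,50,95]))
  h=np.median(A[:,2]);B=A[abs(A[:,2]-h)<5]
  AA=np.c_[B[:,:2],np.ones(len(B))];f=np.linalg.lstsq(AA,B[:,2],rcond=None)[0];print(' slope deg',np.degrees(f[:2]),'h0',f[2], cv2.minAreaRect(B[:,:2].astype(np.float32)), 'x',np.percentile(B[:,0],[1,99]),'y',np.percentile(B[:,1],[1,99]))
E
```

```text
side screen 761 h0 2.0476205679165855 slopes deg [0.03823735 0.03232379]
side rod 1 156 y@0 35.00398569217339 deg 0.9418490362767807 ytop 33.649736381736915 ext [28.87871027 39.31527391] h 14.264099564766422
side rod -1 65 y@0 -30.5842948817368 deg 0.390205349162489 ytop -31.680243662985568 ext [-36.63485205 -26.82187163] h 14.12228070482371
side sole 379 [37.91284816 46.30926306 48.09801732]
 slope deg [ 0.61081758 -0.7026844 ] h0 46.43281182640867 ((4.886926651000977, 0.6234588623046875), (51.08588409423828, 60.642826080322266), 89.3833999633789) x [-25.1880375   34.39162848] y [-23.24169945  25.70316928]
top screen 214 h0 -0.2674055178540304 slopes deg [-0.07502742  0.04943978]
top rod 1 20 y@0 39.979030730531875 deg -10.911480515913498 ytop 35.022417200069484 ext [28.54551637 37.95617598] h 14.061743183296258
top rod -1 87 y@0 -33.554858793936745 deg 1.7510654931521525 ytop -33.21777099452758 ext [-38.02346811 -27.87811057] h 13.923390643190585
top sole 158 [39.40042182 44.90229118 48.54275503]
 slope deg [ 1.47726807 -0.63718181] h0 44.4091690781167 ((4.4698028564453125, 0.8607692718505859), (51.72077178955078, 58.507720947265625), 89.40438842773438) x [ 7.29177728 33.56289283] y [-24.52676858  25.67588206]
```

The shoe is centred between the rods to within about 0.5 mm. It needs -4.5 mm along the slope and a turn of about -1.2°. I'll correct that and come down close.

Request:
{"op": "jog_arm", "data": {"steps": [{"delta_rot":[0,0,-1.2],"linear":[-0.0045,0,0.005],"grip":0.0},{"delta_rot":[0,0,0],"linear":[0,0,0.007],"grip":0.0},{"delta_rot":[0,0,0],"linear":[0,0,0.006],"grip":0.0},{"delta_rot":[0,0,0],"linear":[0,0,0],"grip":0.0},{"delta_rot":[0,0,0],"linear":[0,0,0],"grip":0.0},{"delta_rot":[0,0,0],"linear":[0,0,0],"grip":0.0}]}}

```text
t: 8.25
tool_pos: [0.6166, 0.1925, 0.1004]
tool_rot: [3.032, -0.303, 0.561]
contact_force: [-0.3, -0.6, -1.3]
opening: 0.0131
grip_force: 59.6
```

```bash
cat >>h.py <<'E'
c=np.array([.6306,.189,.070]);R=shoeR(-12.5,21)
M=R.as_matrix();F=np.c_[M[:,0],-M[:,1],-M[:,2]]
def meas(lo,hi):
  for n in('side','top'):
    p,d=ctrl.get_image(n);p=p.astype(int)
    L=(cloud(n,d).reshape(-1,3)-c)@F*1000;C=p.reshape(-1,3).sum(1);ok=d.ravel()>0
    sc=ok&(C<160)&(abs(L[:,2])<6)&(abs(L[:,0])<33)&(abs(L[:,1])<68);print(n,'screen h',np.median(L[sc,2]))
    for s in(1,-1):
      k=ok&(L[:,2]>7)&(L[:,2]<15)&(abs(L[:,0])<36)&(abs(s*L[:,1]-33)<8)&(C>200);A=L[k]
      if len(A)>30: print(' rod',s,len(A),'y ext',np.round(np.percentile(A[:,1],[3,97]),1),'deg',np.degrees(np.polyfit(A[:,0],A[:,1],1)[0]).round(2))
    k=ok&(L[:,2]>lo)&(L[:,2]<hi)&(abs(L[:,0])<40)&(abs(L[:,1])<27)&(C>330);A=L[k]
    h=np.median(A[:,2]);B=A[abs(A[:,2]-h)<4]
    AA=np.c_[B[:,:2],np.ones(len(B))];f=np.linalg.lstsq(AA,B[:,2],rcond=None)[0]
    print(' sole',len(B),'h',f[2].round(1),'slope deg',np.degrees(f[:2]).round(2),cv2.minAreaRect(B[:,:2].astype(np.float32)),'x',np.round(np.percentile(B[:,0],[2,98]),1),'y',np.round(np.percentile(B[:,1],[2,98]),1))
E
python3 - <<'E'
from h import *
goto(c-R.apply([0,0,.0185]),R)
meas(20,36)
E
```

```text
t 8.25 pos [0.6166 0.1925 0.1004] F [-0.3 -0.6 -1.3] M [0.05 0.25 0.  ] open 0.0131 grip 59.568032026290894
axes x,y,z:
 [[ 0.9154 -0.1831  0.3584]
 [-0.199  -0.98    0.0074]
 [ 0.3499 -0.0781 -0.9335]]
shift mm [ 2.5  0.4 15.1]
turn deg [ 0.03 -0.01  1.11]
side screen h 2.1127862348534956
 rod 1 164 y ext [28.7 39.5] deg 0.35
 rod -1 36 y ext [-38.  -27.3] deg -9.6
 sole 296 h 27.6 slope deg [ 0.43 -0.15] ((-1.0519580841064453, 0.3134002685546875), (61.174476623535156, 50.82149887084961), 1.0577905178070068) x [-31.2  26.4] y [-23.8  25.1]
top screen h -0.31295582069533506
 rod 1 38 y ext [29.2 38.6] deg -0.77
 rod -1 75 y ext [-37.6 -27.3] deg 3.46
 sole 128 h 25.7 slope deg [0.6  0.17] ((-2.0420265197753906, -0.10824775695800781), (59.0576057434082, 50.658538818359375), 1.980291485786438) x [ 1.2 27.7] y [-24.4  24.9]
```

Request:
{"op": "jog_arm", "data": {"steps": [{"delta_rot":[0,0,0.3],"linear":[0.0015,-0.0005,0],"grip":0.0},{"delta_rot":[0,0,0],"linear":[0,0,0.003],"grip":0.0},{"delta_rot":[0,0,0],"linear":[0,0,0.003],"grip":0.0},{"delta_rot":[0,0,0],"linear":[0,0,0.002],"grip":0.0},{"delta_rot":[0,0,0],"linear":[0,0,0.001],"grip":0.0},{"delta_rot":[0,0,0],"linear":[0,0,0.001],"grip":0.0},{"delta_rot":[0,0,0],"linear":[0,0,0],"grip":0.0},{"delta_rot":[0,0,0],"linear":[0,0,0],"grip":0.0}]}}

```text
t: 9.15
tool_pos: [0.6215, 0.1919, 0.0916]
tool_rot: [3.032, -0.31, 0.561]
contact_force: [0.5, 0.1, -0.3]
opening: 0.0129
grip_force: 59.6
```

```bash
python3 - <<'E'
from h import *
goto(c-R.apply([0,0,.0185]),R)
meas(10,24)
E
```

```text
t 9.15 pos [0.6215 0.1919 0.0916] F [ 0.5  0.1 -0.3] M [0.04 0.28 0.01] open 0.0129 grip 59.57367539405823
axes x,y,z:
 [[ 0.9144 -0.1882  0.3584]
 [-0.2037 -0.979   0.0056]
 [ 0.3498 -0.0781 -0.9336]]
shift mm [1.2 0.9 5.1]
turn deg [ 0.03 -0.    0.81]
side screen h 1.978478940056224
 rod 1 176 y ext [25.1 39.3] deg -0.41
 rod -1 71 y ext [-37.3 -26.7] deg -2.67
 sole 298 h 17.6 slope deg [ 0.32 -0.71] ((0.56488037109375, 0.8117599487304688), (61.197322845458984, 50.755863189697266), 1.1225476264953613) x [-29.4  28.3] y [-23.5  25.7]
top screen h 0.050310581831297566
 rod 1 40 y ext [25.7 38. ] deg 9.4
 rod -1 60 y ext [-38.2 -27.1] deg 3.68
 sole 132 h 15.5 slope deg [-0.75 -1.82] ((18.44254493713379, 0.6076488494873047), (52.11690139770508, 26.126476287841797), 82.41329956054688) x [ 4.7 28.9] y [-23.7  25.3]
```

Request:
{"op": "jog_arm", "data": {"steps": [{"delta_rot":[0,0,0],"linear":[0,0,0.001],"grip":0.0},{"delta_rot":[0,0,0],"linear":[0,0,0.001],"grip":0.0},{"delta_rot":[0,0,0],"linear":[0,0,0.001],"grip":0.0},{"delta_rot":[0,0,0],"linear":[0,0,0.001],"grip":0.0},{"delta_rot":[0,0,0],"linear":[0,0,0.001],"grip":0.0},{"delta_rot":[0,0,0],"linear":[0,0,0],"grip":0.0},{"delta_rot":[0,0,0],"linear":[0,0,0],"grip":0.0}]}}

```text
t: 9.95
tool_pos: [0.6231, 0.1915, 0.087]
tool_rot: [3.032, -0.311, 0.561]
contact_force: [-1.9, -0.1, 0.8]
opening: 0.0128
grip_force: 60.0
```

```bash
cat >>h.py <<'E'
def force():
    o=ctrl.get_obs();T=Ro.from_rotvec(o['tool_rot']);print('tool F',T.inv().apply(o['contact_force']).round(1),'tool M',T.inv().apply(o['wrist_torque']).round(2))
E
python3 - <<'E'
from h import *
goto(c-R.apply([0,0,.0185]),R);force()
E
```

```text
t 9.95 pos [0.6231 0.1915 0.087 ] F [-1.9 -0.1  0.8] M [ 0.03  0.48 -0.03] open 0.0128 grip 60.04453182220459
axes x,y,z:
 [[ 0.9145 -0.1882  0.3582]
 [-0.2038 -0.979   0.0057]
 [ 0.3496 -0.0782 -0.9336]]
shift mm [1.2 0.8 0.2]
turn deg [0.04 0.01 0.81]
tool F [-1.4  0.4 -1.5] tool M [-0.08 -0.48 -0.  ]
```

Request:
{"op": "jog_arm", "data": {"steps": [{"delta_rot":[0,0,0],"linear":[0,0,0.001],"grip":0.0},{"delta_rot":[0,0,0],"linear":[0,0,0.001],"grip":0.0},{"delta_rot":[0,0,0],"linear":[0,0,0],"grip":0.0},{"delta_rot":[0,0,0],"linear":[0,0,0],"grip":0.0},{"delta_rot":[0,0,0],"linear":[0,0,0],"grip":0.0}]}}

```text
t: 10.45
tool_pos: [0.6239, 0.1913, 0.0853]
tool_rot: [3.032, -0.311, 0.561]
contact_force: [-4.9, -1.0, 4.2]
opening: 0.013
grip_force: 60.6
```

```bash
python3 - <<'E'
from h import *
goto(c-R.apply([0,0,.0185]),R);force();meas(4,18);force()
E
```

```text
t 10.45 pos [0.6239 0.1913 0.0853] F [-4.9 -1.   4.2] M [ 0.    0.71 -0.07] open 0.013 grip 60.63806354999542
axes x,y,z:
 [[ 0.9143 -0.1882  0.3585]
 [-0.2038 -0.979   0.0056]
 [ 0.35   -0.0782 -0.9335]]
shift mm [ 1.   0.8 -1.7]
turn deg [ 0.03 -0.01  0.81]
tool F [-2.8  2.  -5.6] tool M [-0.16 -0.69  0.01]
side screen h -0.5912174936444721
 rod 1 168 y ext [25.3 39.5] deg -0.26
 rod -1 87 y ext [-37.  -26.3] deg -0.93
 sole 304 h 10.7 slope deg [ 0.41 -0.14] ((-2.5250091552734375, -0.4424018859863281), (53.136722564697266, 64.15962219238281), 89.74010467529297) x [-29.5  28.1] y [-26.6  25.7]
top screen h -2.857936914407382
 rod 1 35 y ext [28.8 38.5] deg 3.87
 rod -1 54 y ext [-37.3 -27.8] deg -1.32
 sole 131 h 9.1 slope deg [-1.39  0.26] ((18.425743103027344, 0.6540775299072266), (53.487281799316406, 25.375404357910156), 84.82266235351562) x [ 4.8 28.4] y [-23.7  25.7]
tool F [-2.8  2.1 -6.1] tool M [-0.18 -0.71 -0.  ]
```

Contact is good: the screen has sunk about 2.6 mm, which is roughly 6.5 N. I'll press a little more and ease the sideways friction.

Request:
{"op": "jog_arm", "data": {"steps": [{"delta_rot":[0,0,0],"linear":[-0.0004,0.0003,0.0005],"grip":0.0},{"delta_rot":[0,0,0],"linear":[-0.0004,0.0002,0.0005],"grip":0.0},{"delta_rot":[0,0,0],"linear":[0,0,0.0005],"grip":0.0},{"delta_rot":[0,0,0],"linear":[0,0,0],"grip":0.0},{"delta_rot":[0,0,0],"linear":[0,0,0],"grip":0.0},{"delta_rot":[0,0,0],"linear":[0,0,0],"grip":0.0}]}}

```text
t: 11.15
tool_pos: [0.6243, 0.1912, 0.0844]
tool_rot: [3.032, -0.311, 0.564]
contact_force: [-5.7, -0.2, 7.1]
opening: 0.0131
grip_force: 60.9
```

```bash
python3 - <<'E'
from h import *
goto(c-R.apply([0,0,.0185]),R);force();meas(4,18);force()
p,d=ctrl.get_image('side'); cv2.imwrite('pics/s3.png',cv2.resize(p[155:285,160:300,::-1],None,fx=4.2,fy=4.2,interpolation=cv2.INTER_CUBIC))
E
```

```text
t 11.15 pos [0.6243 0.1912 0.0844] F [-5.7 -0.2  7.1] M [ 0.08  0.64 -0.01] open 0.0131 grip 60.90916156768799
axes x,y,z:
 [[ 0.9138 -0.1883  0.3598]
 [-0.2036 -0.979   0.0045]
 [ 0.3514 -0.0774 -0.933 ]]
shift mm [ 1.1  0.8 -2.6]
turn deg [-0.03 -0.09  0.8 ]
tool F [-2.6  1.3 -8.6] tool M [-0.05 -0.64 -0.01]
side screen h -1.4229145225411606
 rod 1 160 y ext [25.7 39.4] deg -0.83
 rod -1 94 y ext [-36.7 -26.3] deg -1.86
 sole 300 h 9.9 slope deg [ 0.68 -0.32] ((-4.184547424316406, -0.6004600524902344), (70.35749816894531, 52.51891326904297), 0.504390299320221) x [-30.1  28.6] y [-26.8  25.4]
top screen h -3.4300639641850457
 rod 1 34 y ext [28.3 37.5] deg -0.15
 rod -1 60 y ext [-37.6 -27.8] deg -0.74
 sole 131 h 7.9 slope deg [-0.35 -0.34] ((15.811812400817871, -0.033672332763671875), (52.49118423461914, 26.87725067138672), 89.91362762451172) x [ 4.7 28.7] y [-24.1  24.6]
tool F [-2.4  0.7 -8.6] tool M [-0.03 -0.68 -0.06]
```

View pics/s3.png

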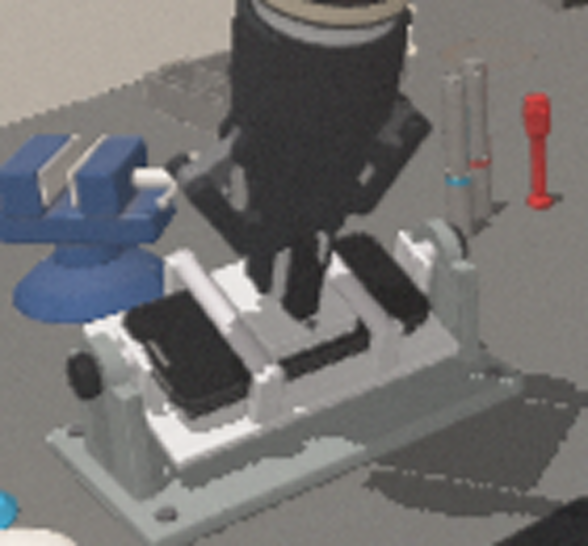

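The side view shows the shoe lying between the rods with its sole on the glass at about (300,330). The screen is 3.4 mm down, about 9 N. I'll add a slight extra push and check that it holds steady.

Request:
{"op": "jog_arm", "data": {"steps": [{"delta_rot":[0,0,0],"linear":[-0.0002,0,0.0004],"grip":0.0},{"delta_rot":[0,0,0],"linear":[0,0,0],"grip":0.0},{"delta_rot":[0,0,0],"linear":[0,0,0],"grip":0.0},{"delta_rot":[0,0,0],"linear":[0,0,0],"grip":0.0},{"delta_rot":[0,0,0],"linear":[0,0,0],"grip":0.0},{"delta_rot":[0,0,0],"linear":[0,0,0],"grip":0.0},{"delta_rot":[0,0,0],"linear":[0,0,0],"grip":0.0},{"delta_rot":[0,0,0],"linear":[0,0,0],"grip":0.0}]}}

```text
t: 12.1
tool_pos: [0.6243, 0.1912, 0.0842]
tool_rot: [3.032, -0.311, 0.564]
contact_force: [-4.9, -0.9, 6.7]
opening: 0.0131
grip_force: 61.0
```

```bash
python3 - <<'E'
from h import *
goto(c-R.apply([0,0,.0185]),R)
for _ in range(3): force();ctrl.get_image('top')
meas(4,18)
E
```

```text
t 12.1 pos [0.6243 0.1912 0.0842] F [-4.9 -0.9  6.7] M [0.05 0.75 0.04] open 0.0131 grip 60.97244381904602
axes x,y,z:
 [[ 0.9137 -0.1883  0.3601]
 [-0.2036 -0.979   0.0045]
 [ 0.3517 -0.0774 -0.9329]]
shift mm [ 1.1  0.8 -2.9]
turn deg [-0.03 -0.11  0.8 ]
tool F [-1.9  1.9 -7.9] tool M [-0.08 -0.74 -0.08]
tool F [-1.6  1.4 -8.3] tool M [-0.07 -0.7  -0.05]
tool F [-1.7  0.1 -8.6] tool M [-0.08 -0.69 -0.05]
side screen h -1.80785993776021
 rod 1 167 y ext [25.3 39.1] deg -0.42
 rod -1 94 y ext [-36.9 -26.1] deg -1.77
 sole 296 h 9.7 slope deg [ 0.65 -0.14] ((-4.844118118286133, -0.37429237365722656), (53.16250228881836, 69.47342681884766), 89.57119750976562) x [-30.   28.2] y [-26.1  25.4]
top screen h -3.7213974342069194
 rod 1 39 y ext [26. 38.] deg 0.82
 rod -1 60 y ext [-38.1 -27. ] deg 0.27
 sole 127 h 7.4 slope deg [ 1.4  -0.35] ((16.28873062133789, -0.5567588806152344), (52.586952209472656, 26.72760009765625), 89.95054626464844) x [ 4.9 28.9] y [-24.4  25.3]
```

```bash
python3 - <<'E'
from station import ctrl
print(ctrl.finish_job())
E
```

```text
the job is handed in; nothing more can be done
None
```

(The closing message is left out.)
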